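Seat the stop plate on the packing jig's pin

ROBOT

A 7-joint arm with a two-finger parallel gripper is mounted at the origin on a cart in front of the work surface, level with it; the furniture and walls round the work are solid. World frame = base frame: x ahead of the robot, y to its left, z up, the work surface at z = 0. Lengths are in mm, angles in rad, forces in N, time in s.
With the tool pointing down it reaches from about 400 to 900 mm from the base axis. Payload 5.6 kg.
Tool frame: the origin (TCP) lies midway between the tips of the shut fingers; the grasp point (between the pads) lies 19 mm behind it; z points along the fingers, y is the line along which they close (so a half turn about z gives the same grasp; the last joint's range is limited). The gripper opens to 92 mm and grips with 3 to 60 N. Pads are 20 mm wide; open, the fingers measure 128 mm over their backs; the gripper's body (75 mm by 189 mm) begins 69 mm behind the grasp point.
Start: joints at [1.089, 0.468, -0.012, 1.603, 0.006, 1.071, -0.056], TCP at [276.116, -588.446, 214.592] pointing down, gripper open.
Joint ranges: [-2.53, 2.53], [-0.31, 2.02], [-1.57, 1.55], [0.28, 2.44], [-1.29, 4.43], [0.15, 1.84], [-2.92, 2.92]. Speed limits (rad/s): [2.57, 2.57, 3.14, 3.14, 3.14, 3.14, 3.14].

INTERFACE

Orientations are given as a unit quaternion [w, x, y, z].
In Python, from workcell import status, read_camera, order gives the robot as it stands. The module is installed in compiled form; this text tells all that it offers.
- The arm moves only by the tool play_rows, never from a script. Its argument "deltas" is a list of rows, each a list of 5 numbers: the shift along the tool's x, y, z in m, then the turn about the tool's z in rad, then the finger opening in m, from 0 to 0.0919. A call has 1 to 8 rows; each row shifts and turns the commanded pose from where the row before left it, along the tool's axes as they then stand; what a row does not reach is not made up. A row lasts 1/10 s, in which the tool goes at most 50 mm and 8.59 degrees, less where a joint would pass 70% of its speed; a pose out of reach is approached as far as the arm can. A call with a gripper value outside its range is refused whole. The fingers move at their own pace and stop on an object; the grip force is fixed at half the most. Time passes only in rows, so rows that do not move let the fingers close. It gives the time, the measured TCP pose, the force, the opening and the grip force at its end, in the units of the state.
- status.observe(): the state, without advancing time (a new reading comes with each control period).
- read_camera(name): name is "scene" or "top"; returns a dict with "img" (480x640x3 uint8, blue, green, red), "fov_y" (degrees; the focal length in pixels is half the picture's height over the tangent of half this angle, whatever the lens; pixels are square), "cx", "cy" (the principal point, pixels), "extrinsics" (4x4, takes a point from world to camera coordinates). Camera axes: x right, y down, z forward; pixel columns grow to the right and rows downward; lengths in mm; the calibration is good to about 2 mm. A picture is of the moment at which its call begins. There is no depth.
- order.sign_off(): hands the job in; it is judged then, once.
The state is a dict: "time": time; "joint_positions": joint angles; "joint_velocities": joint speeds; "joint_torque": joint torques, N m; "tool_pos": TCP position; "tool_rot": TCP orientation; "force": force on the tool from outside, world axes, zero at the start; "moment": the same for the moment, N m; "grip_width": finger opening in mm; "finger_force": force on a finger pad.
Only numpy, scipy, OpenCV 4.12 (cv2) and the standard library are available. Lean on these libraries where they do the work, as an engineer would, in place of code of your own. Each camera call takes 0.05 s, during which the arm holds its last target. There are 200 camera calls.

TASK

Pick up the loose steel stop plate by its black knob and lay it flat on the open end of the blue packing jig, turned-up lip towards the rails and still short of the brass pin. Then slide it along the bed between the rails, back edge staying down while the lip rides up over the pin, until its hole drops over the pin and it lies flat. Push gently, stop when the pin catches, let go, and leave the other things where they are.

Things in the scene. Friction and masses are not known exactly. Their poses are not given: they have to be found in the camera images.
- jig: Packing jig fixed to the worktop: blue bed 285 x 112 mm, 10 mm thick, carrying two aluminium rails. Origin: underside, on the centre line, z up; the bed spans x -150 to +135, y -56 to +56 mm, its top at z = 10 mm. The plate slides along +x, roughly away from the robot.
- rails: The jig's rails and pin, fixed on the bed; same origin and axes as the jig. The plate must not be forced against them with over 25 N. The rails' inner faces are at y = -39.5 and +39.5 mm from x = -30 to +135, tops at z = 22 mm.
- jig_rails (a point): Point on the bed's top, centre line, jig x = -30 mm, where the straight rails begin. Behind here they flare out about 9 mm a side as a mouth back to x = -60 mm; behind that the bed is bare.
- jig_slot (a point): Middle of the black slot in the bed's top, jig x = +40 mm, y = 0. A brass pin, 12 mm diameter, 7 mm high, top edge bevelled, is clamped fast on the centre line, its axis somewhere between jig x = +18 and +62 mm, differently every time. The pin itself is not measured: find it by feel or sight. It does not give way.
- plate: Loose steel stop plate, 100 x 76 x 4 mm, 0.28 to 0.46 kg, 1.5 mm play a side between the rails. Origin: centre of the flat part's underside; z up. From x = +50 mm a 70 mm wide lip turns up at 20 degrees to x = +74 mm, 12 mm high: it goes first. Sliding takes 1 to 3 N, briefly up to 9 N as the lip climbs the pin; when the hole has dropped over the pin it stops dead and the force jumps.
- plate_knob (a point): Axis of the plate's black knob, at the underside: plate x = -22 mm, y = 0. Upright smooth plastic cylinder (grip it with some 40 N), 18 mm diameter, top at plate z = 35 mm, on a low 26 mm collar that ends at z = 7 mm. With the fingers a few mm clear before and behind it, the plate can be pushed along by it and stays free to tilt and drop.
- plate_hole (a point): Centre of the plate's round through hole (17 mm diameter), on the underside: plate x = +10 mm, y = 0. With the plate lying on the bed it is at z = 10 mm in the jig's frame.
- plate_front (a point): Point on the plate's underside at plate x = +48 mm, y = 0, just behind the lip. It stands about 7 mm above the bed while the plate rides on the pin.
- plate_rear (a point): Point on the plate's underside at plate x = -48 mm, y = 0, at its back edge. It stays down on the bed while the plate is slid.
- strip_box: Bystander: small white and blue cardboard box, 52 x 96 x 34 mm, origin at the centre of its underside.
- jar_sample: Bystander: small clear jar with yellow lid, 40 mm diameter, 46 mm high, origin at the centre of its underside.
- tape: Bystander: roll of black tape lying flat, 62 mm diameter, 19 mm high, origin at the centre of its underside.

How it is judged (in metres and radians):
On the way, in this order (a step that is already met when the one before it is completed fails the run):
1. the plate lies flat on the open end of the jig, lip towards the rails, its hole still well short of the pin (angle between plate's own z axis and vertical below 0.025 rad and z of plate_hole in the frame of jig between 0.008 and 0.012 m and x of plate_hole in the frame of jig between -0.115 and -0.015 m and y of plate_hole in the frame of jig between -0.012 and 0.012 m and x of plate_front in the frame of jig above -0.085 m and angle between the x axis of plate and the x axis of jig, either way round below 0.2 rad and contact force between plate and jig above 0.5 N), for 0.2 s.
2. the plate, slid on between the rails, rides up on the pin: front raised, back edge still down on the bed (z of plate_front in the frame of jig above 0.0135 m and z of plate_rear in the frame of jig below 0.013 m and x of plate_hole in the frame of jig above -0.035 m and contact force between plate and jig above 0.5 N and angle between the x axis of plate and the x axis of jig, either way round below 0.12 rad), for 0.1 s.
At the end, for the whole second after the job is handed in: Plate let go and at rest, flat on the jig's bed (tilt under 0.025 rad, hole's underside within 2 mm of the bed's top), its hole 13 to 67 mm along the jig's x and within 5 mm of its centre line: there it can lie flat only with the pin in its hole (angle between plate's own z axis and vertical below 0.025 rad and z of plate_hole in the frame of jig between 0.008 and 0.012 m and x of plate_hole in the frame of jig between 0.013 and 0.067 m and y of plate_hole in the frame of jig between -0.005 and 0.005 m and x of plate_front in the frame of jig above 0.04 m and linear speed of plate below 0.01 m/s and contact force between the fingers and plate below 0.1 N); the robot touches nothing.
It fails at once if plate forced against the rails or pin with more than 25 N (contact force between plate and rails above 25 N).
It fails at once if a bystander moved more than 15 mm (distance of any of strip_box, jar_sample, tape from where it was at the start of the episode above 0.015 m).
It also fails if it takes over 64 s, if anything falls off the work surface, if the arm or the gripper's body presses on something with over 40 N, if the wrist force passes 120 N, or if a joint passes its speed limit or range.

## Working session

There is one attempt and no reset: what is moved stays moved. The work goes in short steps, Python scripts to look and compute and a tool call to move; the robot and the scene stay as the last step left them, time stands still between calls to the robot, and variables do not carry over. Pictures are saved under pics/ and viewed, at most 10 in all, crops included, and the job is handed in when it is done.

Besides the shell and the picture viewer there is one more tool, called after ">>>" as name([rows], argument=value, ...), one row to a line, values as JSON. play_rows: Moves the arm, as the interface text tells. Its arguments: {"type":"object","properties":{"deltas":{"type":"array"}},"required":["deltas"]}

```bash
mkdir -p pics; cat > h.py <<'E'
import numpy as np,cv2
from workcell import status, read_camera, order
def cam(n):
    c=read_camera(n);f=240/np.tan(np.radians(c["fov_y"])/2)
    return c["img"],f,c["cx"],c["cy"],np.array(c["extrinsics"])
def ray(c,u,v,z):
    _,f,cx,cy,E=c;R=E[:3,:3];t=E[:3,3];o=-R.T@t
    d=R.T@np.array([(u-cx)/f,(v-cy)/f,1]);return o+d*(z-o[2])/d[2]
def proj(c,p):
    _,f,cx,cy,E=c;q=E[:3,:3]@np.array(p)+E[:3,3];return f*q[0]/q[2]+cx,f*q[1]/q[2]+cy
E
python3 - <<'E'
from h import *
for n in("scene","top"):
    c=cam(n);cv2.imwrite(f"pics/{n}0.png",c[0]);print(c[1:])
s=status.observe();print(s["tool_pos"],s["tool_rot"],s["force"],s["time"])
E
```

```text
(np.float64(455.8297590266482), 320.79249108310165, 241.7098674514663, array([[-7.05935362e-01, -7.08176177e-01,  1.19065735e-02,
         4.40847011e+02],
       [-4.01393027e-01,  3.86159384e-01, -8.30520661e-01,
         2.20924310e+02],
       [ 5.83557112e-01, -5.91073119e-01, -5.56860544e-01,
         7.72122089e+02],
       [ 0.00000000e+00,  0.00000000e+00,  0.00000000e+00,
         1.00000000e+00]]))
(np.float64(479.9315499375618), 321.7078603648669, 239.1406665549087, array([[ 2.95975281e-02, -9.99538482e-01,  6.84175220e-03,
         4.18568132e+01],
       [-9.85876733e-01, -3.03203786e-02, -1.64705013e-01,
         5.26945581e+02],
       [ 1.64836443e-01, -1.87026305e-03, -9.86319142e-01,
         9.08991776e+02],
       [ 0.00000000e+00,  0.00000000e+00,  0.00000000e+00,
         1.00000000e+00]]))
[ 275.88666145 -587.97469073  213.75350159] [-7.38910299e-04  9.76021945e-01  2.17670742e-01 -2.53412900e-04] [-0.31659929  0.40256879 -0.06870914] 0.1
```

View pics/scene0.png

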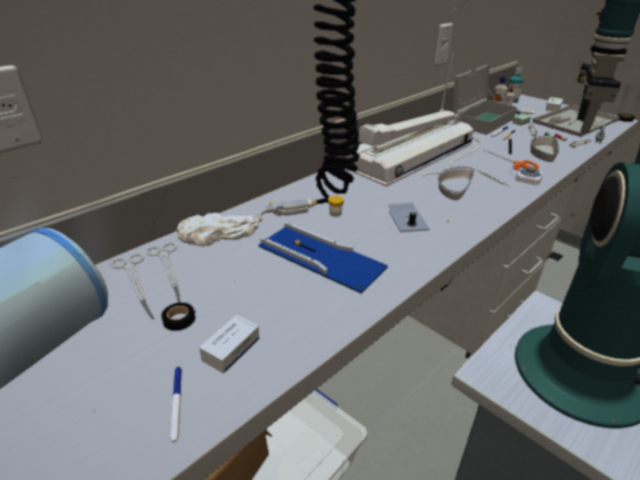

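View pics/top0.png

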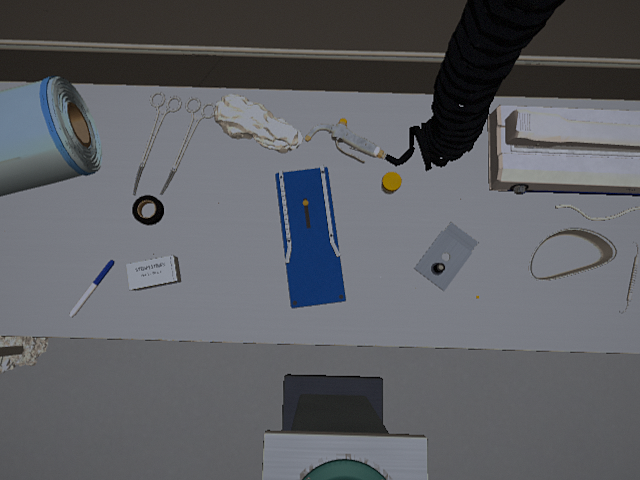

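The scene shows the blue jig at about (322,257) and the plate at (408,217). In the top view the jig has corners near (277,172), (323,168), (345,300) and (290,307), with the brass pin at (306,203). The plate is at (447,257), with its knob at (438,268), its hole at (446,257) and the lip towards the upper right.

```bash
python3 - <<'E'
from h import *
c=cam("top");im=c[0];hsv=cv2.cvtColor(im,cv2.COLOR_BGR2HSV)
m=cv2.inRange(hsv,(105,150,60),(125,255,255));m[:, :260]=0;m[:,360:]=0;m[:160]=0
m=cv2.morphologyEx(m,cv2.MORPH_OPEN,np.ones((3,3)))
P=cv2.findNonZero(m);h=cv2.convexHull(P)[:,0]
W=np.array([ray(c,u,v,10)[:2] for u,v in h],np.float32)
r=cv2.minAreaRect(W);print("jig",r);print(cv2.boxPoints(r))
br=cv2.inRange(hsv,(12,120,80),(30,255,255));ys,xs=np.nonzero(br[190:220,290:320]);print("pin px",xs.mean()+290,ys.mean()+190,len(xs),ray(c,xs.mean()+290,ys.mean()+190,17))
sub=im[205:305,400:495];big=cv2.resize(sub,None,fx=6,fy=6,interpolation=cv2.INTER_CUBIC)
j=im[160:315,265:360];
cv2.imwrite("pics/plate.png",big)
E
```

```text
jig ((538.2715454101562, 83.1855697631836), (281.41943359375, 109.50759887695312), 9.116872787475586)
[[390.66373  114.95239 ]
 [408.01505    6.828171]
 [685.8794    51.418747]
 [668.5281   159.54297 ]]
pin px 305.08 202.56 25 [605.43620882  94.29986749  17.        ]
```

View pics/plate.png

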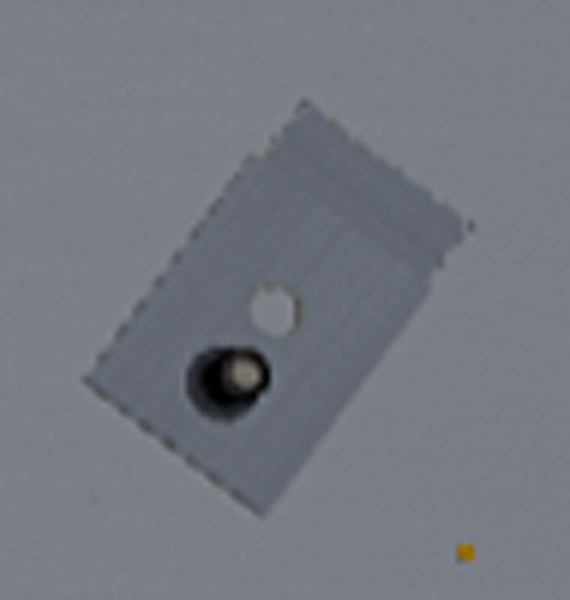

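The crop shows the plate's rear corners at (85,380) and (262,517), its shoulder corners at (250,158) and (435,285), the hole at (275,311), and the knob base at (220,385) with its top at (240,372).

```bash
cat >> h.py <<'E'
from scipy.spatial.transform import Rotation
def yaw(q): # yaw of tool y axis, tool x axis
    R=Rotation.from_quat([q[1],q[2],q[3],q[0]]).as_matrix();return R
E
python3 - <<'E'
from h import *
c=cam("top");w=lambda x,y,z:ray(c,400+(x+.5)/6-.5,205+(y+.5)/6-.5,z)[:2]
a,b,d,e=w(85,380,3),w(262,517,4),w(250,158,4),w(435,285,4);hh=w(275,311,2);
k=w(240,372,35)
print(a,b,d,e,"hole",hh,"knobtop",k)
f=(d+e)/2-(a+b)/2;print("len",np.linalg.norm(f),np.linalg.norm(a-b),np.linalg.norm(d-e))
l=(a-b);l2=d-e
print("yaws",np.degrees([np.arctan2(f[1],f[0]),np.arctan2(l[1],l[0])-np.pi/2,np.arctan2(l2[1],l2[0])-np.pi/2]))
y=np.arctan2(f[1],f[0]);u=np.array([np.cos(y),np.sin(y)])
print("centre",(a+b+d+e)/4,"hole->c",hh-10*u,"knob pred",hh-32*u,(a+b+d+e)/4-22*u)
s=status.observe();print(s["tool_pos"],yaw(s["tool_rot"]).round(3),s["joint_positions"])
E
```

```text
[ 478.17081697 -132.95588614] [ 433.20800242 -192.76034682] [ 557.00567178 -190.10598685] [ 514.52673358 -253.30198896] hole [ 504.10344559 -198.61182426] knobtop [ 478.80747876 -178.05862939]
len 99.37368544393223 74.82130852631984 76.14587889788963
yaws [-36.31097517 -36.93695999 -33.90811099]
centre [ 495.72780619 -192.28105219] hole->c [ 496.04529693 -192.6901488 ] knob pred [ 478.31736989 -179.66246279] [ 477.99987914 -179.25336619]
[ 275.93620312 -588.1321392   214.00350825] [[ 0.905  0.425 -0.001]
 [ 0.425 -0.905  0.001]
 [-0.    -0.001 -1.   ]] [ 1.08899475  0.46805866 -0.01158897  1.60324569  0.00602914  1.0714215
 -0.05628484]
```

>>> play_rows([
  [0.035, -0.028, 0, 0, 0.06],
  [0.035, -0.028, 0, 0, 0.06],
  [0.035, -0.028, 0, 0, 0.06],
  [0.035, -0.028, 0, 0, 0.06],
  [0.035, -0.028, 0, 0, 0.06],
  [0.035, -0.028, 0, 0, 0.06],
  [0.035, -0.028, 0, 0, 0.06],
  [0.035, -0.028, 0, 0, 0.06],
])

```text
time: 1.0
tool_pos: [434.9, -265.0, 214.7]
tool_rot: [0.0, 0.976, 0.218, 0.0]
force: [0.6, -0.4, -0.3]
grip_width: 60.3
finger_force: 0.0
```

>>> play_rows([
  [0.035, -0.028, 0, 0, 0.06],
  [0.035, -0.028, 0, 0, 0.06],
  [0, 0, 0, -0.125, 0.06],
  [0, 0, 0, -0.125, 0.06],
  [0, 0, 0, -0.125, 0.06],
  [0, 0, 0, -0.125, 0.06],
  [0, 0, 0, 0, 0.06],
  [0, 0, 0, 0, 0.06],
])

```text
time: 1.8
tool_pos: [473.9, -186.4, 214.5]
tool_rot: [-0.0, 0.893, 0.451, -0.0]
force: [0.5, 0.4, -0.0]
grip_width: 60.2
finger_force: 0.0
```

```bash
cat >> h.py <<'E'
def go(x,y,z,yw): # tool-frame shift from the measured pose to a target; yw = wanted tool-y yaw, deg
    s=status.observe();R=yaw(s["tool_rot"]);d=np.array([x,y,z])-s["tool_pos"]
    a=np.degrees(np.arctan2(R[1,1],R[0,1]))
    print("t",s["time"],"pos",np.round(s["tool_pos"],1),"yaw",round(a,2),"tilt",R[:,2].round(3),"F",np.round(s["force"],1),"grip",s["grip_width"],s["finger_force"])
    print("tool shift mm",np.round(R.T@d,1),"turn",round(-np.radians(yw-a),3))
E
python3 -c "
from h import *
go(478.3,-179.3,70,-36.3)"
```

```text
t 1.8 pos [ 473.9 -186.4  214.5] yaw -36.4 tilt [-0.  0. -1.] F [ 0.5  0.4 -0. ] grip 60.245173563883654 0.0
tool shift mm [  8.3  -0.6 144.5] turn -0.002
```

>>> play_rows([
  [0.0083, -0.0006, 0.03, 0, 0.06],
  [0, 0, 0.04, 0, 0.06],
  [0, 0, 0.04, 0, 0.06],
  [0, 0, 0.035, 0, 0.06],
  [0, 0, 0, 0, 0.06],
  [0, 0, 0, 0, 0.06],
])

```text
time: 2.4
tool_pos: [478.6, -179.1, 69.8]
tool_rot: [-0.0, 0.892, 0.452, -0.0]
force: [-0.2, -0.9, -0.2]
grip_width: 59.7
finger_force: 0.0
```

```bash
python3 -c "
from h import *
go(478.3,-179.3,13,-36.3)
c=cam('scene');im=c[0][170:270,340:480];cv2.imwrite('pics/s1.png',cv2.resize(im,None,fx=5,fy=5,interpolation=cv2.INTER_CUBIC))"
```

```text
t 2.4 pos [ 478.6 -179.1   69.8] yaw -36.28 tilt [-0.001  0.    -1.   ] F [-0.2 -0.9 -0.2] grip 59.7016346854229 0.0
tool shift mm [-0.3 -0.1 56.8] turn 0.0
```

View pics/s1.png

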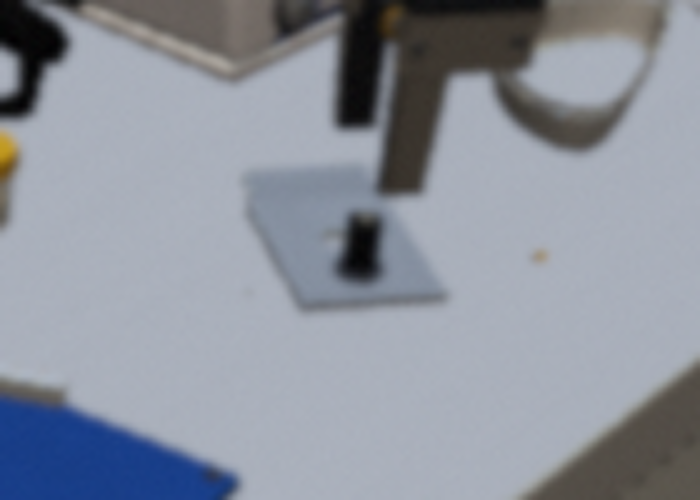

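The fingers straddle the knob: their tips are at about (355,125) and (400,190) in the crop, and the knob top is at (362,215). I'll check the alignment numerically in this view.

```bash
python3 -c "
from h import *
c=cam('scene')
f=lambda p:((np.array(proj(c,p))-[340,170])*5).round()
s=status.observe();R=yaw(s['tool_rot']);p=s['tool_pos']
print('knobtop',f([478.3,-179.3,35]),'knobbase',f([478.3,-179.3,7]),'tips',f(p+R[:,1]*30),f(p-R[:,1]*30))
print(p, R[:,1])
print('ray', ray(c,340+362/5,170+215/5,35))"
```

```text
knobtop [366. 220.] knobbase [359. 267.] tips [354. 125.] [393. 184.]
[ 479.93878972 -179.70236174   71.44463649] [ 0.80631659 -0.59147568  0.00317502]
ray [ 482.33786465 -181.64246804   35.        ]
```

>>> play_rows([
  [0, 0.0015, 0.03, 0, 0.06],
  [0, 0, 0.026, 0, 0.06],
  [0, 0, 0, 0, 0.06],
  [0, 0, 0, 0, 0.03],
  [0, 0, 0, 0, 0.01],
  [0, 0, 0, 0, 0.01],
  [0, 0, 0, 0, 0.01],
  [0, 0, 0, 0, 0.01],
])

```text
time: 3.3
tool_pos: [480.0, -180.3, 14.2]
tool_rot: [0.0, 0.892, 0.452, 0.0]
force: [0.0, 0.3, -0.3]
grip_width: 22.5
finger_force: 0.0
```

>>> play_rows([
  [0, 0, 0, 0, 0.01],
  [0, 0, 0, 0, 0.01],
])

```text
time: 3.5
tool_pos: [479.9, -180.3, 14.0]
tool_rot: [0.0, 0.892, 0.452, 0.0]
force: [-0.7, -0.7, 4.9]
grip_width: 16.7
finger_force: 30.0
```

>>> play_rows([
  [0, 0, -0.01, 0, 0.01],
  [0, 0, -0.02, 0, 0.01],
  [0, 0, -0.03, 0, 0.01],
  [0, 0, 0, 0, 0.01],
])

```text
time: 3.9
tool_pos: [481.8, -180.7, 76.7]
tool_rot: [0.002, 0.892, 0.452, 0.002]
force: [1.3, -0.6, -2.6]
grip_width: 16.7
finger_force: 30.0
```

>>> play_rows([
  [0.015, -0.016, 0, 0, 0.01],
  [0.028, -0.03, 0, 0, 0.01],
  [0.028, -0.03, 0, 0, 0.01],
  [0.028, -0.03, 0, 0, 0.01],
  [0.028, -0.03, 0, 0, 0.01],
  [0.028, -0.03, 0, 0, 0.01],
  [0.016, -0.018, 0, 0, 0.01],
  [0, 0, 0, -0.08, 0.01],
])

```text
time: 4.7
tool_pos: [430.5, 70.5, 73.0]
tool_rot: [-0.001, 0.871, 0.491, -0.0]
force: [0.9, -0.2, -2.8]
grip_width: 17.1
finger_force: 30.0
```

>>> play_rows([
  [0, 0, 0, -0.12, 0.01],
  [0, 0, 0, -0.12, 0.01],
  [0, 0, 0, -0.12, 0.01],
  [0, 0, 0, -0.12, 0.01],
  [0, 0, 0, -0.12, 0.01],
  [0, 0, 0, -0.11, 0.01],
  [0, 0, 0, 0, 0.01],
  [0, 0, 0, 0, 0.01],
])

```text
time: 5.5
tool_pos: [431.7, 66.3, 73.1]
tool_rot: [-0.0, 0.65, 0.76, -0.0]
force: [-0.2, -0.1, -2.8]
grip_width: 17.0
finger_force: 30.0
```

```bash
python3 -c "
from h import *
go(433.1,66.3,24,9.12)
a=cam('top');b=cam('scene')
A=cv2.resize(a[0][150:330,250:380],None,fx=3.3,fy=3.3,interpolation=cv2.INTER_CUBIC);B=cv2.resize(b[0][170:320,250:430],(370,594)[::1] if 0 else (370,308),interpolation=cv2.INTER_CUBIC)
C=np.zeros((594,800,3),np.uint8);C[:A.shape[0],:A.shape[1]]=A[:594];C[:308,429:799]=B;cv2.imwrite('pics/p2.png',C)"
```

```text
t 5.5 pos [431.7  66.3  73.1] yaw 8.88 tilt [-0.001  0.    -1.   ] F [-0.2 -0.1 -2.8] grip 17.036991595670884 30.000297725200653
tool shift mm [-0.2  1.5 49.1] turn -0.004
```

View pics/p2.png

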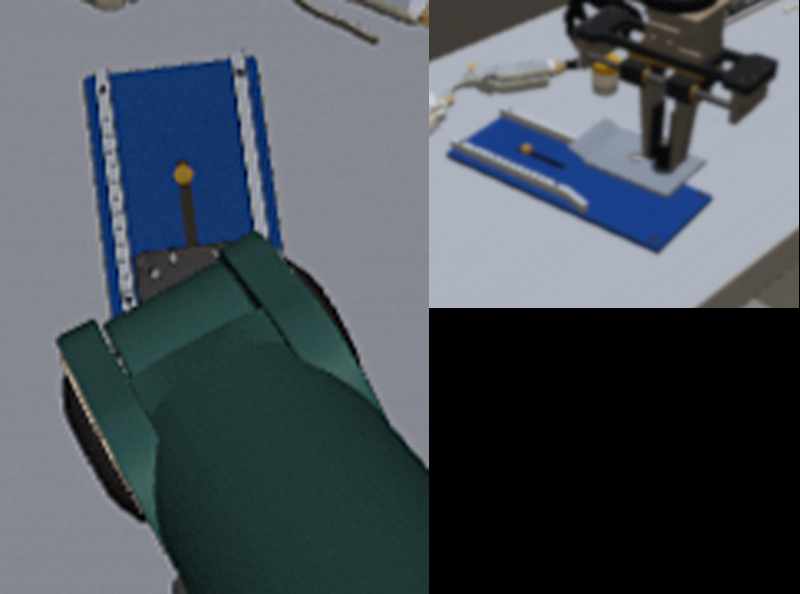

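Pin is at (182,174) in the left crop. In the scene crop the plate is held level above the bed's open end with its lip towards the rails. Next I lower it.

>>> play_rows([
  [0, 0.001, 0.02, -0.004, 0.01],
  [0, 0, 0.018, 0, 0.01],
  [0, 0, 0.007, 0, 0.01],
  [0, 0, 0.002, 0, 0.01],
  [0, 0, 0, 0, 0.01],
  [0, 0, 0, 0, 0.01],
])

```text
time: 6.2
tool_pos: [433.7, 66.8, 27.1]
tool_rot: [0.0, 0.648, 0.762, 0.0]
force: [0.1, -0.6, -2.8]
grip_width: 17.3
finger_force: 30.0
```

>>> play_rows([
  [0, 0, 0.001, 0, 0.01],
  [0, 0, 0.001, 0, 0.01],
  [0, 0, 0, 0, 0.01],
])

```text
time: 6.5
tool_pos: [433.3, 66.6, 24.7]
tool_rot: [0.0, 0.648, 0.762, 0.0]
force: [0.4, 0.1, -3.8]
grip_width: 17.2
finger_force: 30.0
```

```bash
python3 -c "
from h import *
go(433.1,66.3,24,9.12)
b=cam('scene');cv2.imwrite('pics/p3.png',cv2.resize(b[0][200:310,250:400],None,fx=5,fy=5,interpolation=cv2.INTER_CUBIC))
o=np.array([545.7,84.4]);a=np.radians(9.12);ex=np.array([np.cos(a),np.sin(a)]);ey=np.array([-ex[1],ex[0]])
f=lambda x,y,z:((np.array(proj(b,list(o+x*ex+y*ey)+[z]))-[250,200])*5).round()
for p in [(-150,56,10),(-150,-56,10),(-142,38,14),(-142,-38,14),(-42,-38,14),(-42,38,14),(-60,48,22),(60,0,17)]:print(p,f(*p))"
```

```text
t 6.5 pos [433.3  66.6  24.7] yaw 9.27 tilt [ 0. -0. -1.] F [ 0.4  0.1 -3.8] grip 17.16823785357334 30.001510977745056
tool shift mm [-0.3 -0.2  0.7] turn 0.003
(-150, 56, 10) [562. 458.]
(-150, -56, 10) [696. 326.]
(-142, 38, 14) [569. 421.]
(-142, -38, 14) [661. 332.]
(-42, -38, 14) [469. 252.]
(-42, 38, 14) [372. 333.]
(-60, 48, 22) [393. 344.]
(60, 0, 17) [241. 209.]
```

View pics/p3.png

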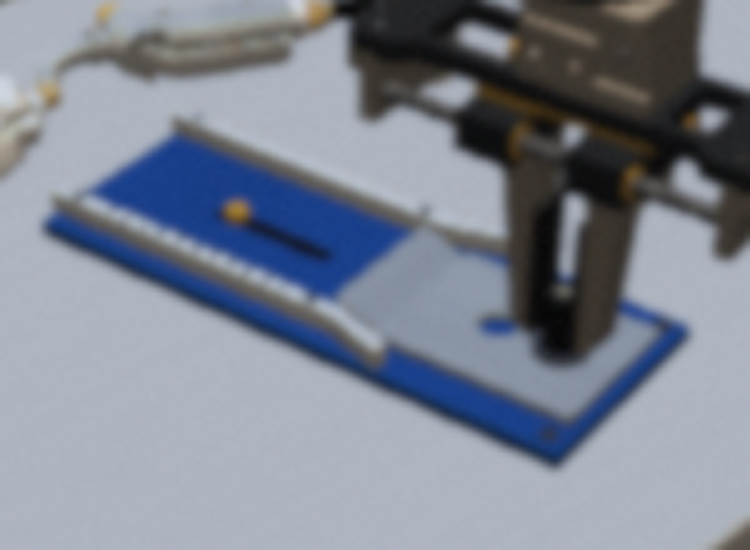

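The plate sits just above the bed: its near rear corner is at (573,420) against a predicted (569,421), and the hole at (498,326) shows blue. Alignment is good, so I lower it the last millimetre and release.

>>> play_rows([
  [0, 0, 0.0007, 0, 0.01],
  [0, 0, 0.0005, 0, 0.01],
  [0, 0, 0, 0, 0.01],
])

```text
time: 6.85
tool_pos: [433.4, 66.7, 23.9]
tool_rot: [0.0, 0.648, 0.762, -0.0]
force: [-1.4, -0.6, 6.2]
grip_width: 17.0
finger_force: 30.0
```

>>> play_rows([
  [0, 0, 0, 0, 0.026],
  [0, 0, 0, 0, 0.026],
  [0, 0, 0, 0, 0.026],
  [0, 0, 0, 0, 0.026],
  [0, 0, 0, 0, 0.026],
])

```text
time: 7.35
tool_pos: [433.2, 66.7, 23.3]
tool_rot: [-0.0, 0.648, 0.762, -0.0]
force: [-0.2, 0.3, 0.5]
grip_width: 25.9
finger_force: 0.0
```

>>> play_rows([
  [0, 0, -0.002, 0, 0.026],
  [0, 0.004, 0, 0.003, 0.026],
  [0, 0.004, 0, 0, 0.026],
  [0, 0.004, 0, 0, 0.026],
  [0, 0.004, 0, 0, 0.026],
  [0, 0.004, 0, 0, 0.026],
  [0, 0.004, 0, 0, 0.026],
])

```text
time: 8.05
tool_pos: [457.2, 70.6, 25.3]
tool_rot: [-0.0, 0.649, 0.761, -0.0]
force: [-0.5, -0.5, 0.0]
grip_width: 25.9
finger_force: 0.4
```

>>> play_rows([
  [0, 0.004, 0, 0, 0.026],
  [0, 0.004, 0, 0, 0.026],
  [0, 0.004, 0, 0, 0.026],
  [0, 0.004, 0, 0, 0.026],
])

```text
time: 8.45
tool_pos: [473.0, 73.1, 25.3]
tool_rot: [-0.0, 0.649, 0.761, -0.0]
force: [0.2, -0.0, 0.3]
grip_width: 26.2
finger_force: 0.3
```

>>> play_rows([
  [0, 0.004, 0, 0, 0.026],
  [0, 0.004, 0, 0, 0.026],
  [0, 0.004, 0, 0, 0.026],
  [0, 0.004, 0, 0, 0.026],
])

```text
time: 8.85
tool_pos: [488.9, 75.6, 25.3]
tool_rot: [-0.0, 0.649, 0.761, -0.0]
force: [0.3, 0.0, 0.7]
grip_width: 26.1
finger_force: 0.3
```

```bash
python3 -c "
from h import *
go(0,0,24,9.12)
b=cam('scene');cv2.imwrite('pics/p4.png',cv2.resize(b[0][200:310,250:400],None,fx=5,fy=5,interpolation=cv2.INTER_CUBIC))"
```

```text
t 8.85 pos [488.9  75.6  25.3] yaw 9.11 tilt [-0. -0. -1.] F [0.3 0.  0.7] grip 26.140305199167322 0.3302821610122919
tool shift mm [   2.7 -494.7    1.4] turn -0.0
```

View pics/p4.png

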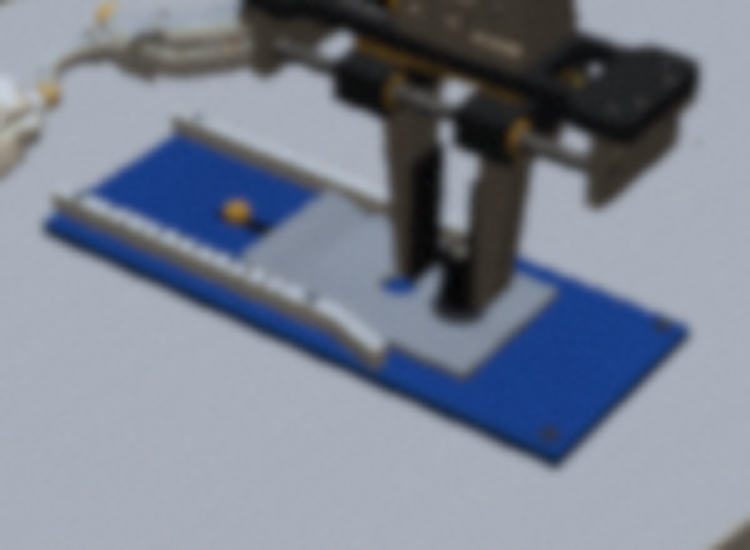

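The plate is sliding squarely between the rails. The lip front is at about (290,225), just short of the pin at (236,211), and the rear finger is on the knob. I keep pushing gently.

>>> play_rows([
  [0, 0.003, 0, 0, 0.026],
  [0, 0.003, 0, 0, 0.026],
  [0, 0.003, 0, 0, 0.026],
  [0, 0.003, 0, 0, 0.026],
  [0, 0.003, 0, 0, 0.026],
  [0, 0.003, 0, 0, 0.026],
  [0, 0.003, 0, 0, 0.026],
  [0, 0.003, 0, 0, 0.026],
])

```text
time: 9.7
tool_pos: [512.5, 79.4, 25.4]
tool_rot: [0.0, 0.649, 0.761, -0.0]
force: [-1.3, 0.3, 0.1]
grip_width: 25.9
finger_force: 0.4
```

>>> play_rows([
  [0, 0.002, 0, 0, 0.026],
  [0, 0.002, 0, 0, 0.026],
  [0, 0.002, 0, 0, 0.026],
  [0, 0.002, 0, 0, 0.026],
  [0, 0.002, 0, 0, 0.026],
])

```text
time: 10.2
tool_pos: [522.0, 81.0, 25.3]
tool_rot: [-0.0, 0.649, 0.761, -0.0]
force: [-1.5, -0.0, 2.0]
grip_width: 26.2
finger_force: 0.8
```

>>> play_rows([
  [0, 0.002, 0, 0, 0.026],
  [0, 0.002, 0, 0, 0.026],
  [0, 0.002, 0, 0, 0.026],
  [0, 0.002, 0, 0, 0.026],
  [0, 0.002, 0, 0, 0.026],
])

```text
time: 10.7
tool_pos: [532.0, 82.5, 25.3]
tool_rot: [-0.0, 0.649, 0.761, -0.0]
force: [-2.3, -0.8, 1.5]
grip_width: 26.3
finger_force: 1.0
```

>>> play_rows([
  [0, 0.002, 0, 0, 0.026],
  [0, 0.002, 0, 0, 0.026],
  [0, 0.002, 0, 0, 0.026],
  [0, 0.002, 0, 0, 0.026],
  [0, 0.002, 0, 0, 0.026],
  [0, 0.002, 0, 0, 0.026],
])

```text
time: 11.3
tool_pos: [544.4, 84.5, 25.4]
tool_rot: [0.0, 0.649, 0.761, 0.0]
force: [-0.9, -0.1, 0.2]
grip_width: 26.0
finger_force: 0.4
```

```bash
python3 -c "
from h import *
go(0,0,24,9.12)
b=cam('scene');cv2.imwrite('pics/p5.png',cv2.resize(b[0][200:310,250:400],None,fx=5,fy=5,interpolation=cv2.INTER_CUBIC))"
```

```text
t 11.3 pos [544.4  84.5  25.4] yaw 9.1 tilt [ 0.001  0.    -1.   ] F [-0.9 -0.1  0.2] grip 25.975926317697795 0.41214647702872753
tool shift mm [   2.7 -550.9    1. ] turn -0.0
```

View pics/p5.png

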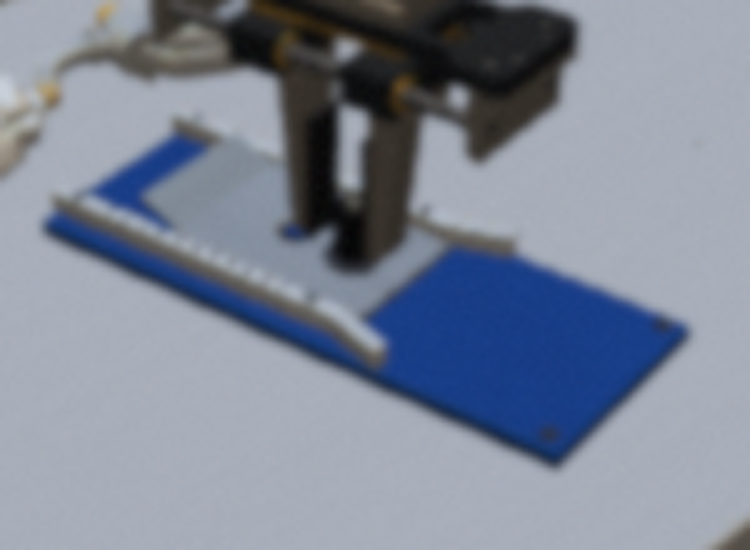

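The lip has passed over the pin and the plate front is raised, with the back edge down near (375,310). I'll carry on in small steps and watch the force.

>>> play_rows([
  [0, 0.002, 0, 0, 0.026],
  [0, 0.002, 0, 0, 0.026],
  [0, 0.002, 0, 0, 0.026],
  [0, 0.002, 0, 0, 0.026],
  [0, 0.002, 0, 0, 0.026],
  [0, 0.002, 0, 0, 0.026],
  [0, 0.002, 0, 0, 0.026],
  [0, 0.002, 0, 0, 0.026],
])

```text
time: 12.15
tool_pos: [559.8, 87.0, 25.4]
tool_rot: [-0.0, 0.649, 0.761, -0.0]
force: [-1.6, 0.5, 0.4]
grip_width: 26.3
finger_force: 0.6
```

>>> play_rows([
  [0, 0.001, 0, 0, 0.026],
  [0, 0.001, 0, 0, 0.026],
  [0, 0.001, 0, 0, 0.026],
  [0, 0.001, 0, 0, 0.026],
  [0, 0.001, 0, 0, 0.026],
  [0, 0.001, 0, 0, 0.026],
])

```text
time: 12.75
tool_pos: [565.6, 87.9, 25.4]
tool_rot: [0.0, 0.649, 0.761, 0.0]
force: [-1.8, 0.0, 0.5]
grip_width: 26.4
finger_force: 0.4
```

>>> play_rows([
  [0, 0.001, 0, 0, 0.026],
  [0, 0.001, 0, 0, 0.026],
  [0, 0.001, 0, 0, 0.026],
  [0, 0.001, 0, 0, 0.026],
])

```text
time: 13.15
tool_pos: [569.6, 88.6, 25.4]
tool_rot: [0.0, 0.649, 0.761, 0.0]
force: [-0.8, 1.2, 0.8]
grip_width: 25.9
finger_force: 0.4
```

>>> play_rows([
  [0, 0.001, 0, 0, 0.026],
  [0, 0.001, 0, 0, 0.026],
  [0, 0.001, 0, 0, 0.026],
])

```text
time: 13.45
tool_pos: [572.6, 89.0, 25.4]
tool_rot: [0.0, 0.649, 0.761, 0.0]
force: [-0.9, -0.4, 0.7]
grip_width: 25.8
finger_force: 0.4
```

>>> play_rows([
  [0, 0.001, 0, 0, 0.026],
  [0, 0.001, 0, 0, 0.026],
])

```text
time: 13.65
tool_pos: [574.7, 89.4, 25.4]
tool_rot: [0.0, 0.649, 0.761, 0.0]
force: [0.7, 0.8, -0.2]
grip_width: 26.1
finger_force: 0.0
```

>>> play_rows([
  [0, 0.001, 0, 0, 0.026],
  [0, 0.001, 0, 0, 0.026],
])

```text
time: 13.85
tool_pos: [576.6, 89.7, 25.4]
tool_rot: [0.0, 0.649, 0.761, 0.0]
force: [-0.3, 0.4, -0.8]
grip_width: 25.6
finger_force: 0.0
```

The finger force fell to 0, which suggests the plate dropped and slipped forward. I creep on until I feel the stop.

>>> play_rows([
  [0, 0.001, 0, 0, 0.026],
  [0, 0.001, 0, 0, 0.026],
])

```text
time: 14.05
tool_pos: [578.5, 90.0, 25.3]
tool_rot: [0.0, 0.649, 0.761, 0.0]
force: [0.6, 0.6, -0.1]
grip_width: 25.9
finger_force: 0.0
```

>>> play_rows([
  [0, 0.001, 0, 0, 0.026],
  [0, 0, 0, 0, 0.026],
])

```text
time: 14.25
tool_pos: [579.5, 90.2, 25.4]
tool_rot: [0.0, 0.649, 0.761, 0.0]
force: [1.3, 0.8, -1.1]
grip_width: 26.0
finger_force: 0.0
```

```bash
python3 -c "
from h import *
b=cam('scene');cv2.imwrite('pics/p6.png',cv2.resize(b[0][195:305,240:390],None,fx=5,fy=5,interpolation=cv2.INTER_CUBIC))"
```

```text
(no output)
```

View pics/p6.png

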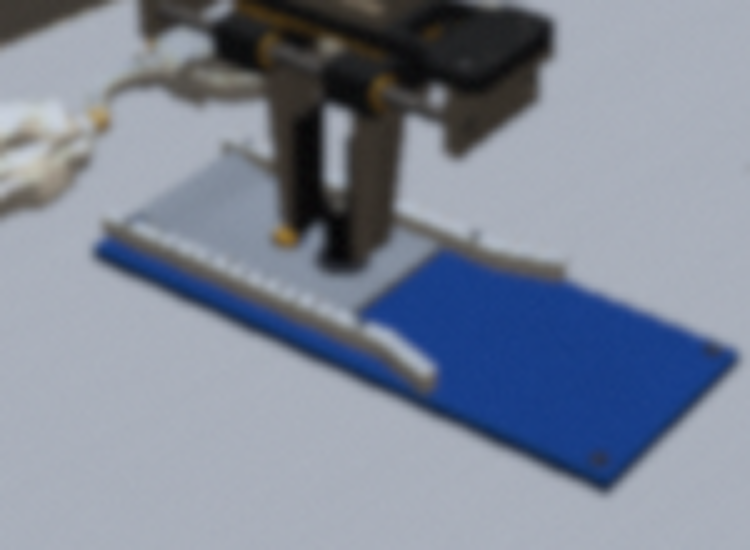

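>>> play_rows([
  [0, 0.001, 0, 0, 0.026],
  [0, 0, 0, 0, 0.026],
])

```text
time: 14.5
tool_pos: [580.2, 90.3, 25.3]
tool_rot: [-0.0, 0.649, 0.761, -0.0]
force: [-0.3, -0.2, 0.0]
grip_width: 26.2
finger_force: 0.1
```

The brass pin now stands up through the plate's hole at (285,235), and the plate appears to lie flat. One more gentle push will confirm the catch.

>>> play_rows([
  [0, 0.001, 0, 0, 0.026],
  [0, 0, 0, 0, 0.026],
])

```text
time: 14.7
tool_pos: [581.3, 90.4, 25.3]
tool_rot: [-0.0, 0.649, 0.761, -0.0]
force: [-0.5, -0.3, 0.9]
grip_width: 25.8
finger_force: 0.2
```

>>> play_rows([
  [0, 0.001, 0, 0, 0.026],
  [0, 0, 0, 0, 0.026],
])

```text
time: 14.9
tool_pos: [582.4, 90.6, 25.3]
tool_rot: [0.0, 0.649, 0.761, 0.0]
force: [-0.4, -0.2, 0.8]
grip_width: 26.3
finger_force: 0.2
```

>>> play_rows([
  [0, 0.001, 0, 0, 0.026],
  [0, 0, 0, 0, 0.026],
])

```text
time: 15.1
tool_pos: [583.4, 90.8, 25.3]
tool_rot: [-0.0, 0.649, 0.761, -0.0]
force: [-0.6, -0.6, 0.3]
grip_width: 25.9
finger_force: 0.2
```

>>> play_rows([
  [0, 0.001, 0, 0, 0.026],
  [0, 0, 0, 0, 0.026],
])

```text
time: 15.3
tool_pos: [583.7, 90.8, 25.3]
tool_rot: [-0.0, 0.649, 0.761, -0.001]
force: [-2.8, 0.0, 1.9]
grip_width: 26.0
finger_force: 1.5
```

The pin has caught: the tool stopped and the force rose. I back off to centre the fingers, open them and lift clear.

>>> play_rows([
  [0, -0.002, 0, 0, 0.026],
  [0, -0.003, 0, 0, 0.035],
  [0, 0, 0, 0, 0.035],
  [0, 0, 0, 0, 0.035],
  [0, 0, -0.01, 0, 0.035],
  [0, 0, -0.03, 0, 0.035],
  [0, 0, -0.04, 0, 0.035],
  [0, 0, -0.04, 0, 0.035],
])

```text
time: 16.1
tool_pos: [579.1, 90.3, 147.1]
tool_rot: [-0.0, 0.649, 0.761, -0.0]
force: [0.2, 0.1, 0.2]
grip_width: 35.1
finger_force: 0.0
```

>>> play_rows([
  [0, -0.03, -0.02, 0, 0.035],
  [0, -0.04, 0, 0, 0.035],
  [0, -0.04, 0, 0, 0.035],
  [0, -0.04, 0, 0, 0.035],
  [0, 0, 0, 0, 0.035],
  [0, 0, 0, 0, 0.035],
])

```text
time: 16.7
tool_pos: [431.8, 66.2, 166.5]
tool_rot: [0.001, 0.649, 0.761, 0.001]
force: [0.1, -0.0, 0.2]
grip_width: 34.9
finger_force: 0.0
```

```bash
python3 -c "
from h import *
go(0,0,0,9)
a=cam('top');b=cam('scene')
A=cv2.resize(a[0][150:330,250:380],None,fx=3.3,fy=3.3,interpolation=cv2.INTER_CUBIC);B=cv2.resize(b[0][200:300,245:365],(370,308),interpolation=cv2.INTER_CUBIC)
C=np.zeros((594,800,3),np.uint8);C[:A.shape[0],:A.shape[1]]=A[:594];C[:308,429:799]=B;cv2.imwrite('pics/p7.png',C)"
```

```text
t 16.7 pos [431.8  66.2 166.5] yaw 9.1 tilt [ 0.003 -0.001 -1.   ] F [ 0.1 -0.   0.2] grip 34.91852021744397 0.0
tool shift mm [   3.1 -437.2  165.4] turn 0.002
```

View pics/p7.png

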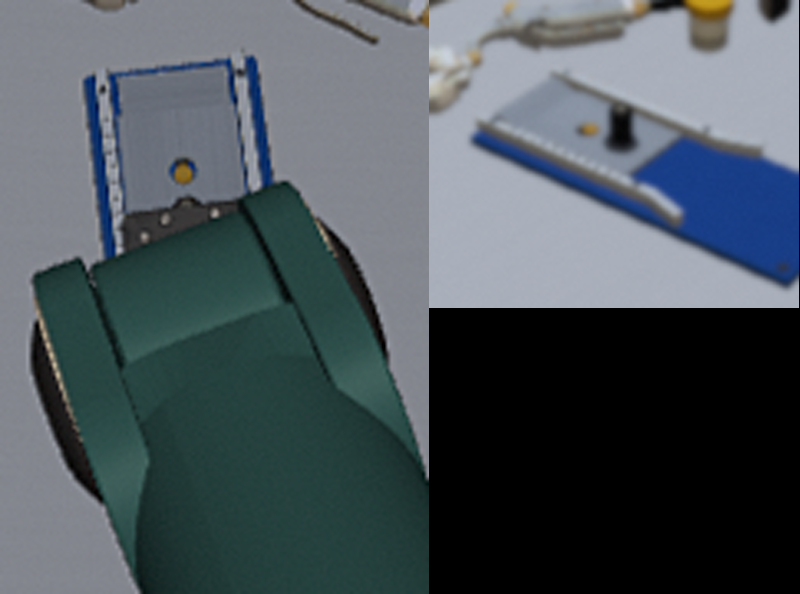

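The pin stands in the plate's hole at (182,172), and the plate lies flat between the rails with the arm clear. I'm handing the job in.

```bash
python3 -c "
from h import *
print(order.sign_off())"
```

```text
the job is handed in; nothing more can be done
None
```

The stop plate lies flat on the jig with the brass pin through its hole, the gripper has let go and is clear, and the job is handed in; the sign-off gave no verdict.

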